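Present a pipe stub to the bore inspection camera

ROBOT

A 7-joint arm with a two-finger parallel gripper is mounted at the origin on the work surface; the furniture and walls round the work are solid. World frame = base frame: x ahead of the robot, y to its left, z up, the work surface at z = 0. Lengths are in mm, angles in rad, forces in N, time in s.
With the tool pointing down it reaches from about 425 to 1025 mm from the base axis. Payload 9.4 kg.
Tool frame: the origin (TCP) lies midway between the tips of the shut fingers; the grasp point (between the pads) lies 19 mm behind it; z points along the fingers, y is the line along which they close (so a half turn about z gives the same grasp; the last joint's range is limited). The gripper opens to 93 mm and grips with 3 to 60 N. Pads are 15 mm wide; open, the fingers measure 128 mm over their backs; the gripper's body (75 mm by 188 mm) begins 65 mm behind the grasp point.
Start: joints at [1.186, 0.599, -0.003, 1.599, 0.002, 0.943, -0.08], TCP at [219.637, -690.93, 192.218] pointing down, gripper open.
Joint ranges: [-2.57, 2.57], [-0.35, 1.97], [-1.29, 1.29], [0.11, 2.56], [-1.05, 4.19], [0.11, 1.86], [-2.63, 2.63]. Speed limits (rad/s): [2.22, 2.22, 3.01, 3.01, 3.14, 3.14, 3.14].

INTERFACE

Orientations are given as [roll, pitch, yaw] about the fixed x, y, z axes, in that order (R = Rz(yaw) Ry(pitch) Rx(roll)).
In Python, from plant import robot gives the robot as it stands.
- The arm moves only by the shell command python3 -m pendant 'ROWS'. ROWS is text: rows parted by semicolons, each of 5 numbers parted by spaces: the shift along the tool's x, y, z in mm, then the turn about the tool's z in degrees, then the opening, from 0 (shut) to 1 (fully open). In form: dx dy dz spin hand; .... A call has 1 to 20 rows; each row is the pose to reach, as a shift and turn from the pose commanded when the call began, along the tool's axes at that moment; what a row does not reach only later rows make up. A row lasts 1/8 s, in which the tool goes at most 62.5 mm and 10.7 degrees, less where a joint would pass 70% of its speed; a pose out of reach is approached as far as the arm can. A call with a gripper value outside its range is refused whole. The fingers move at their own pace and stop on an object; the grip force is fixed at half the most. Time passes only in rows, so rows that repeat a pose let the fingers close. It gives the time, the measured TCP pose, the force, the opening and the grip force at its end, in the units of the state.
- robot.sense(): the state, without advancing time (a new reading comes with each control period).
- robot.camera(name): name is "scene" or "top" or "wrist"; returns a dict with "img" (400x640x3 uint8, red, green, blue), "depth" (400x640 float32, mm along the optical axis (not along the pixel's ray), 0 where there is no reading), "K" (3x3 intrinsics, pixels), "xyz" and "orientation" of the camera in the world. Camera axes: x right, y up, looking along -z (the intrinsics and any distortion apply to the point x, -y, -z); pixel columns grow to the right and rows downward; lengths in mm; the calibration is good to about 2 mm. A picture is of the moment at which its call begins.
- robot.close_job(): hands the job in; it is judged then, once.
The state is a dict: "time": time; "q": joint angles; "qvel": joint speeds; "joint_torque": joint torques, N m; "ee_pos": TCP position; "orientation": TCP orientation; "force": force on the tool from outside, world axes, zero at the start; "moment": the same for the moment, N m; "width": finger opening in mm; "grasp_force": force on a finger pad.
Only numpy, scipy, OpenCV 4.12 (cv2) and the standard library are available. Lean on these libraries where they do the work, as an engineer would, in place of code of your own. Each camera call takes 0.05 s, during which the arm holds its last target. There are 200 camera calls.

TASK

Pick the pale grey round pipe stub out of the blue parts crate and hold it up to the inspection camera so that it can look straight through the bore: the stub level, in line with the lens and at lens height, with its middle straight above the green mark on the camera stand. Leave the other parts in the crate, do not touch the camera or its stand, and do not disturb the spanner, tape measure and yellow marker lying around. The program finishes while the gripper is still holding the stub there, steady in the air; do not put it down.

Things in the scene. Friction and masses are not known exactly. Their poses are not given: they have to be found in the camera images.
- pipe_center (a point): The target: a pale grey round pipe stub, 34 mm outside diameter, 80 mm long, open bore, about 90 g (varies), lying on the crate floor among other parts. The point is at its very middle, on the bore axis; the point's y axis runs along the bore (either end may face the camera). Its x and z axes turn round the bore.
- pipe: The same pipe stub as a body; origin on its skin, 17 mm from the bore axis at mid-length; y axis along the bore.
- crate_floor (a point): Centre of the inner floor of the fixed, open, blue steel crate: outside 250 mm (its x) by 370 mm (its y) by 45 mm high, walls and floor 5 mm thick, so the floor is 5 mm above the table; z up.
- crate: The crate; origin under its centre, on the table.
- focus (a point): Where the middle of the stub must be held: on the lens axis, 100 mm in front of the lens face, straight above the green mark (36 mm disc with a white rim) on the stand's base plate. x axis: horizontal, along the lens axis, pointing from here to the camera. z up. It rises and falls with the camera head, 130 to 180 mm above the table.
- lens (a point): Centre of the lens face (a black disc in a white ring light), on the lens axis. The black camera head behind it is 50 mm wide and 50 mm high, centred on the lens axis, its front 120 mm and its back 175 mm beyond the focus point.
- camera (a joint): Height of the camera head on its column: 0 has the lens axis 130 mm above the table, 0.05 has it at 180 mm. It is clamped stiffly; do not move it.
- stand: The fixed camera stand, origin on the table under the centre of the green mark; x axis towards the column. Dark base plate 270 x 90 x 8 mm, reaching from 50 mm before the mark to 220 mm behind it; steel column 20 mm thick, 190 mm behind the mark, 223 mm high.
- tube: Dark grey square-tube offcut in the crate, 40 x 85 x 40 mm, 85 mm along its y; origin at the centre of its underside. Stays in the crate.
- tab: Dark drilled angle bracket in the crate, 45 x 40 x 40 mm; origin at the centre of its underside. Stays in the crate.
- nut: Dark hexagon nut in the crate, 35 x 39 x 19 mm; origin at the centre of its underside. Stays in the crate.
- bolt: Pale bolt lying in the crate, 22 x 68 x 19 mm, 68 mm along its y; origin at the centre of its underside. Stays in the crate.
- spanner: Bystander: steel adjustable spanner lying on the table, 48 x 214 x 11 mm, long in its y; origin at the centre of its underside.
- tape: Bystander: yellow tape measure on the table, 63 x 97 x 37 mm; origin at the centre of its underside.
- marker: Bystander: yellow marker pen on the table, 16 x 131 x 18 mm, long in its y; origin at the centre of its underside.

How it is judged:
By the outcome, as a careful person would: the job done as asked, in the order asked, and still so for the second after the job is handed in, while the arm keeps its last pose, push and grip.
It also fails if it takes over 42 s, if anything falls off the work surface, if the arm or the gripper's body presses on something with over 40 N, if the wrist force passes 120 N, or if a joint passes its speed limit or range.

## Working session

There is one attempt and no reset: what is moved stays moved. The work goes in short steps, Python scripts to look and compute and a shell command to move; the robot and the scene stay as the last step left them, time stands still between calls to the robot, and variables do not carry over. Pictures are saved under pics/ and viewed, at most 13 in all, crops included, and the job is handed in when it is done.

```bash
mkdir -p pics; ls
cat > h.py <<'E'
import numpy as np, cv2
from scipy.spatial.transform import Rotation as R
from plant import robot
def snap(n,f):
    c=robot.camera(n); cv2.imwrite(f'pics/{f}.png',c['img'][:,:,::-1]); np.savez(f'pics/{f}.npz',**{k:np.array(c[k]) for k in('img','depth','K','xyz','orientation')}); return c
def load(f): return np.load(f'pics/{f}.npz')
def ray(c,uv):
    K=c['K']; uv=np.atleast_2d(uv).astype(float)
    d=np.c_[(uv[:,0]-K[0,2])/K[0,0],-(uv[:,1]-K[1,2])/K[1,1],-np.ones(len(uv))]
    return R.from_euler('xyz',c['orientation']).apply(d)
def plane(c,uv,z):
    d=ray(c,uv); return c['xyz']+d*((z-c['xyz'][2])/d[:,2])[:,None]
def pts(c,uv):
    uv=np.atleast_2d(uv).astype(int); return c['xyz']+ray(c,uv)*c['depth'][uv[:,1],uv[:,0]][:,None]
E
python3 - <<'E'
from h import *
a=[snap(n,n+'0') for n in('top','scene')]
for c in a: print(c['K'],c['xyz'],c['orientation'],c.keys())
print(robot.sense())
E
```

```text
pics
[[500.33417786   0.         320.13431256]
 [  0.         500.33417786 198.16121437]
 [  0.           0.           1.        ]] [ 514.2194696    19.64042727 1536.78114598] [ 0.07585208  0.01146129 -1.56452398] dict_keys(['img', 'depth', 'K', 'xyz', 'orientation'])
[[361.65435979   0.         325.27593388]
 [  0.         361.65435979 198.60243501]
 [  0.           0.           1.        ]] [ 114.73915861 -327.33936549  706.76641801] [ 0.80875124 -0.02052    -0.94449691] dict_keys(['img', 'depth', 'K', 'xyz', 'orientation'])
{'time': 0.1, 'q': array([ 1.18628508,  0.60002893, -0.0025367 ,  1.60003186,  0.00184163,
        0.94290109, -0.07984145]), 'qvel': array([ 0.0023852 , -0.00104451, -0.0007139 , -0.00321331,  0.0020819 ,
       -0.00095671, -0.00095818]), 'joint_torque': array([ 5.24281320e-03, -7.66559100e+01,  1.50211327e+00, -2.52938694e+01,
       -5.23910648e-02,  1.36022503e-02,  4.88331705e-05]), 'ee_pos': array([ 219.48397992, -690.49410199,  191.46458866]), 'orientation': array([-3.14023453e+00,  1.65349046e-04,  3.07847352e-01]), 'force': array([0.6102977 , 0.19585822, 0.37544118]), 'moment': array([-0.01809271,  0.01373365, -0.00368396]), 'grasp_force': 0.0, 'width': 92.84785759747328}
```

View pics/top0.png

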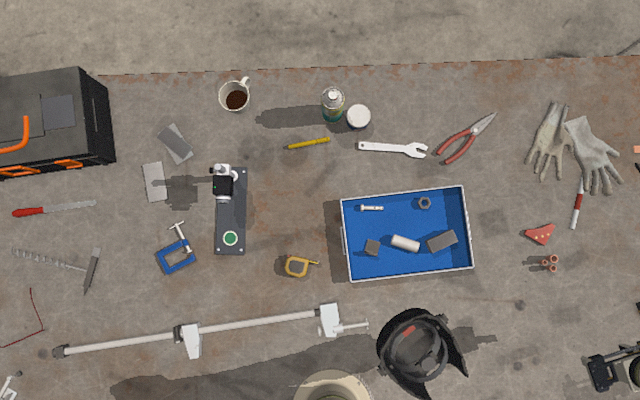

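View pics/scene0.png

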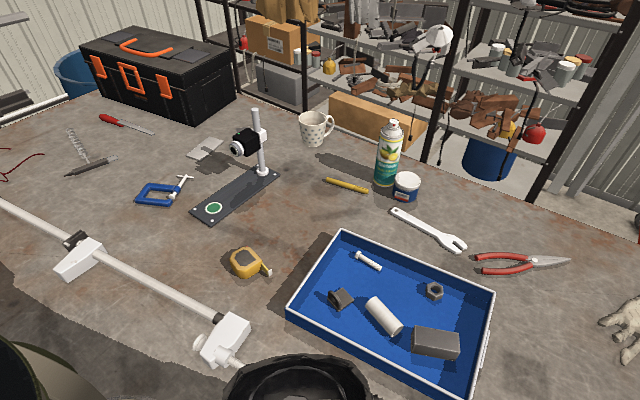

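The top view shows the pipe at about (405,243), the bracket at (372,247), the tube at (442,240), the green mark at (230,239) and the camera head at (222,183). The scene view confirms the layout: the pipe lies free, with its neighbours off its ends.

Run:
```python
from h import *
c=load('top0'); img=c['img']; hsv=cv2.cvtColor(img,cv2.COLOR_RGB2HSV)
# pipe
m=np.zeros(img.shape[:2],np.uint8); m[225:262,385:427]=1
p=((hsv[...,1]<60)&(hsv[...,2]>110)&(m>0)).astype(np.uint8)
n,l,s,ce=cv2.connectedComponentsWithStats(p); i=1+s[1:,4].argmax()
r=cv2.minAreaRect(np.argwhere(l==i)[:,::-1].astype(np.float32)); print('pipe',s[i],r)
b=plane(c,cv2.boxPoints(r),30); print(b.mean(0),b)
# mark
g=((hsv[...,0]>45)&(hsv[...,0]<90)&(hsv[...,1]>100)).astype(np.uint8); g[:,:200]=0;g[:,260:]=0;g[:220]=0
n,l,s,ce=cv2.connectedComponentsWithStats(g); i=1+s[1:,4].argmax(); print('mark',s[i],ce[i],plane(c,ce[i],8))
# base plate corners, by dark mask at depth ~ 8
pc=pts(c,np.argwhere(np.ones((400,640)))[:,::-1]).reshape(400,640,3)
dk=((img.max(2)<90)&(pc[...,2]<18)&(pc[...,2]>3)).astype(np.uint8); dk[:,:212]=0;dk[:,250:]=0;dk[:160]=0;dk[260:]=0
r=cv2.minAreaRect(np.argwhere(dk)[:,::-1].astype(np.float32)); print('plate',r); print(plane(c,cv2.boxPoints(r),8))
z=pc[165:205,205:240]; hi=z[z[...,2]>100]; print('head',len(hi),np.percentile(hi[:,2],[5,25,50,75,95]),hi.min(0),hi.max(0))
print(np.round(z[::3,::3,2]).astype(int))
```

```text
pipe [391 234  29  18 298] ((405.09820556640625, 242.68890380859375), (28.507099151611328, 10.489409446716309), 17.52556800842285)
[ 496.31286909 -217.59807413   30.        ] [[ 493.88330865 -172.26655955   30.        ]
 [ 523.82795112 -181.85390802   30.        ]
 [ 498.69586058 -262.97851919   30.        ]
 [ 468.84435601 -253.29330978   30.        ]]
mark [225 233  10  10  84] [229.57142857 237.6547619 ] [[507.90359833 313.59703731   8.        ]]
plate ((229.0, 210.5), (87.0, 34.0), 90.0)
[[724.96030736 372.30394876   8.        ]
 [725.45235304 267.16655423   8.        ]
 [458.62567785 262.49131182   8.        ]
 [457.93291263 366.24398922   8.        ]]
head 731 [138.0430089  155.24159236 162.5765237  166.46141392 218.56759083] [514.2194696   19.64042727 118.12615204] [ 713.08156528  348.76656255 1536.78114598]
[[ -5   3  -4  -6 220 224 157 160 164  -2  -6   1]
 [ -2   8 147   0 220 221 200 161 157  13   7   9]
 [  4  -1 150 139 158 201 185 157 156  16   9   9]
 [ -4  -1   3   7 160 161 159 163 152  66  20   5]
 [  2  -4   2 171 172 163 169 168 165 143  17   8]
 [  3   0   1 166 170 167 166 163 168 145  18   7]
 [ -3   1  -5 163 165 164 162 167 162 138   5   6]
 [  2  -3  -4 161 166 163 169 169 165 145   8   2]
 [  1   5  -6 165 164 164 169 164 165 137   4  -2]
 [  4   0  -4 158 163 168 167 165 162 138   9  13]
 [  0  -1   2  -2 154 157 160 155 156 129  11   9]
 [  0  -2   0   0 163 163 160 153 154   8   9  10]
 [ -3   1   3  -2 151 159 160 154 143   4   6  14]
 [  4   0   1  -6   1   7   5   6  11   7   9   9]]
```

```bash
python3 -m pendant '20 -18 0 -3 1; 60 -54 0 -8 1; 100 -90 0 -14 1; 140 -126 0 -20 1; 180 -162 0 -26 1; 220 -198 0 -31 1; 260 -234 0 -36 1; 300 -270 0 -42 1; 340 -306 0 -47 1; 375 -338 0 -51 1; 400 -360 0 -55 1; 407 -367 0 -55 1; 407 -367 0 -55 1; 407 -367 0 -55 1'
python3 - <<'E'
from h import *
c=snap('wrist','w1'); s=robot.sense(); print(s['time'],s['ee_pos'],s['orientation'],s['q'],c['xyz'],c['orientation'],c['K'][0])
E
```

```text
time: 1.85
ee_pos: [495.4, -219.4, 192.0]
orientation: [-3.141, 0.001, 1.265]
force: [0.1, -0.2, 0.4]
width: 93.2
grasp_force: 0.0
1.9 [ 495.46460403 -219.40342772  192.07385732] [-3.14114930e+00  6.60490133e-04  1.26491869e+00] [ 0.54673742  0.39746642 -0.31879292  2.00521178  0.17694576  0.76537413
 -0.18285605] [ 516.86233298 -154.69799426  384.43624239] [-0.24896959 -0.00044902 -0.30557045] [312.0971057   0.        319.0985613]
```

View pics/w1.png

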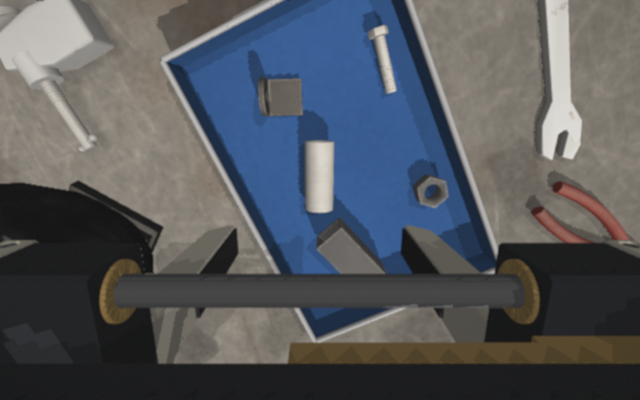

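The wrist view shows the pipe at (319,177), almost in line with the tool x axis. The tube's top end at (340,235) is beside its lower end, and the finger sides are clear.

```bash
cat >> h.py <<'E'
def pipe(c,z,roi,smax=60,vmin=120):
    hsv=cv2.cvtColor(c['img'],cv2.COLOR_RGB2HSV); y0,y1,x0,x1=roi
    m=np.zeros(hsv.shape[:2],np.uint8); m[y0:y1,x0:x1]=1
    p=((hsv[...,1]<smax)&(hsv[...,2]>vmin)&(m>0)).astype(np.uint8)
    n,l,s,ce=cv2.connectedComponentsWithStats(p); i=1+s[1:,4].argmax()
    q=np.argwhere(l==i)[:,::-1].astype(np.float32); r=cv2.minAreaRect(q)
    b=plane(c,cv2.boxPoints(r),z); return s[i],r,b
E
python3 - <<'E'
from h import *
c=load('w1'); s,r,b=pipe(c,22,(125,225,295,345)); print(s,r); 
e=[b[1]-b[0],b[2]-b[1]]; L=max(e,key=np.linalg.norm); print(b,b.mean(0),[np.linalg.norm(x) for x in e],np.degrees(np.arctan2(L[1],L[0])))
t=R.from_euler('xyz',robot.sense()['orientation']); print('tool delta',t.inv().apply(b.mean(0)-robot.sense()['ee_pos']))
for v in range(130,225,8): print(v,np.round(pts(c,[[319,v]])[0]))
E
```

```text
[ 307  141   27   73 1877] ((320.0, 177.0), (72.0, 26.0), 90.0)
[[ 495.93629068 -175.48453602   22.        ]
 [ 524.35448458 -184.45007569   22.        ]
 [ 499.30042683 -267.02114063   22.        ]
 [ 469.19417124 -257.5195027    22.        ]] [ 497.19634333 -221.11881376   22.        ] [np.float64(29.798903434129333), np.float64(86.28839188737767)] -106.87906602378307
tool delta [ -1.00195171   2.24331393 170.07357834]
130 [ 513. -168.    4.]
138 [ 510. -177.    5.]
146 [ 508. -184.   38.]
154 [ 505. -192.   39.]
162 [ 502. -200.   39.]
170 [ 500. -209.   38.]
178 [ 497. -218.   39.]
186 [ 494. -227.   38.]
194 [ 492. -235.   39.]
202 [ 489. -245.   38.]
210 [ 486. -253.   39.]
218 [ 480. -273.    6.]
```

```bash
python3 -m pendant '0 2 15 0 0.8; 0 2 45 0 0.8; 0 2 80 0 0.8; 0 2 115 0 0.8; 0 2 145 0 0.8; 0 2 168 0 0.8; 0 2 180 0 0.8; 0 2 183 0 0.8; 0 2 183 0 0.8; 0 2 183 0 0; 0 2 183 0 0; 0 2 183 0 0; 0 2 183 0 0; 0 2 183 0 0; 0 2 183 0 0'
```

```text
time: 3.78
ee_pos: [497.9, -218.4, 9.3]
orientation: [-3.141, 0.0, 1.268]
force: [-4.0, 0.8, 11.1]
width: 19.1
grasp_force: 5.6
```

Run:
```python
from h import *
c=snap('wrist','w2'); d=snap('scene','s2'); s=robot.sense(); print(s['width'],s['grasp_force'],s['force'],s['ee_pos'])
cv2.imwrite('pics/m2.png',np.vstack([c['img'][150:400,120:520],d['img'][200:400,240:640]])[:,:,::-1])
```

```text
12.117448063751812 26.638847216963768 [-1.62369188e+00  1.18068159e-03  3.20044047e+01] [ 498.78201595 -218.72576809   10.23484231]
```

View pics/m2.png

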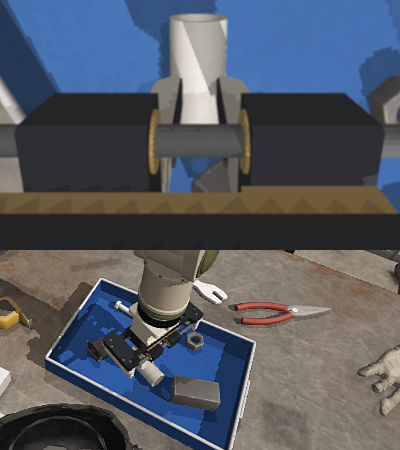

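The wrist crop shows the pipe between the fingers with its bore end at (200,20), while the width reads only 12 mm and there is a 32 N upward force. I'll check the pipe's height and tilt by depth.

```bash
python3 - <<'E'
from h import *
c=load('w2')
for v in range(160,345,6): print(v,[tuple(np.round(pts(c,[[u,v]])[0]).astype(int)) for u in (285,305,320,335,355)])
E
python3 -m pendant '0 0 0 0 0; 0 0 0 0 0'
```

```text
160 [(np.int64(491), np.int64(-172), np.int64(6)), (np.int64(503), np.int64(-176), np.int64(5)), (np.int64(512), np.int64(-179), np.int64(6)), (np.int64(521), np.int64(-182), np.int64(5)), (np.int64(533), np.int64(-185), np.int64(4))]
166 [(np.int64(490), np.int64(-176), np.int64(5)), (np.int64(502), np.int64(-179), np.int64(11)), (np.int64(511), np.int64(-182), np.int64(8)), (np.int64(520), np.int64(-184), np.int64(13)), (np.int64(532), np.int64(-189), np.int64(4))]
172 [(np.int64(488), np.int64(-179), np.int64(4)), (np.int64(504), np.int64(-178), np.int64(38)), (np.int64(511), np.int64(-180), np.int64(39)), (np.int64(519), np.int64(-183), np.int64(35)), (np.int64(531), np.int64(-193), np.int64(5))]
178 [(np.int64(487), np.int64(-183), np.int64(5)), (np.int64(503), np.int64(-182), np.int64(36)), (np.int64(510), np.int64(-184), np.int64(38)), (np.int64(518), np.int64(-186), np.int64(36)), (np.int64(530), np.int64(-197), np.int64(4))]
184 [(np.int64(486), np.int64(-186), np.int64(7)), (np.int64(502), np.int64(-185), np.int64(36)), (np.int64(509), np.int64(-187), np.int64(38)), (np.int
[... 5767 characters left out ...]
np.int64(487), np.int64(-296), np.int64(9)), (np.int64(511), np.int64(-218), np.int64(117))]
334 [(np.int64(489), np.int64(-215), np.int64(116)), (np.int64(463), np.int64(-297), np.int64(5)), (np.int64(475), np.int64(-297), np.int64(9)), (np.int64(485), np.int64(-301), np.int64(9)), (np.int64(510), np.int64(-219), np.int64(119))]
340 [(np.int64(488), np.int64(-216), np.int64(116)), (np.int64(462), np.int64(-302), np.int64(5)), (np.int64(475), np.int64(-298), np.int64(14)), (np.int64(484), np.int64(-306), np.int64(8)), (np.int64(510), np.int64(-221), np.int64(119))]
time: 4.12
ee_pos: [501.5, -219.5, 12.0]
orientation: [3.135, 0.0, 1.268]
force: [-0.9, -1.0, 31.8]
width: 0.9
grasp_force: 17.0
```

Run:
```python
from h import *
c=load('w2'); cv2.imwrite('pics/m3.png',cv2.resize(c['img'][150:320,250:390],None,fx=4,fy=3.5,interpolation=2)[:,:,::-1])
```

```text
(no output)
```

View pics/m3.png

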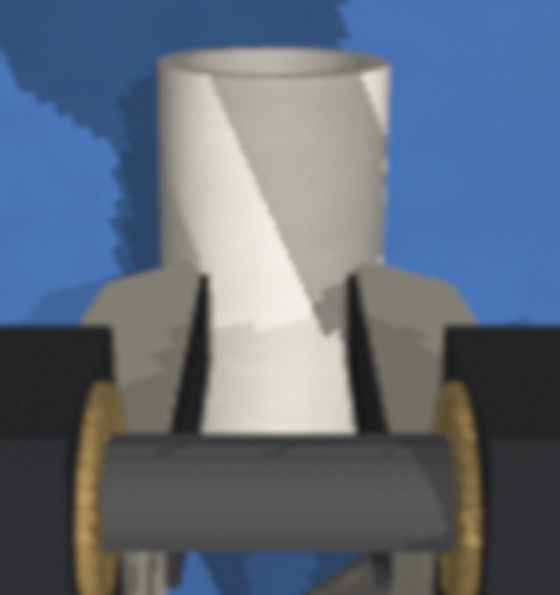

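The fingers appear to have closed over the top of the pipe: the pads lie inside its silhouette at crop x 205–355, while the pipe spans 160–390. I'll check the real fingertip height from both views.

Run:
```python
from h import *
c=load('w1')
for uv in [(234,232),(230,238),(222,250),(406,231),(412,240),(425,245)]: print(uv,np.round(pts(c,[uv])[0]))
c=snap('wrist','w3'); s=robot.sense(); print(s['width'],s['grasp_force'],s['force'],s['ee_pos'],s['orientation'],c['xyz'],c['orientation'])
for v in range(160,310,8): print(v,[list(np.round(pts(c,[[u,v]])[0]).astype(int)) for u in (300,320,340)])
cv2.imwrite('pics/m4.png',cv2.resize(c['img'][130:330,220:420],None,fx=2.5,fy=2.5,interpolation=2)[:,:,::-1])
```

```text
(234, 232) [ 455. -198.  225.]
(230, 238) [ 455. -199.  233.]
(222, 250) [ 455. -199.  247.]
(406, 231) [ 544. -226.  225.]
(412, 240) [ 544. -227.  236.]
(425, 245) [ 547. -225.  248.]
0.4315593220948657 16.91965989768505 [-0.40043159  0.22711504 32.61968359] [ 501.47505595 -219.51762098   12.07173513] [3.13450285e+00 4.42233686e-04 1.26768258e+00] [ 521.33772206 -154.37972446  204.46356008] [-0.24866322 -0.00810668 -0.30282099]
160 [[np.int64(503), np.int64(-176), np.int64(5)], [np.int64(516), np.int64(-180), np.int64(5)], [np.int64(528), np.int64(-184), np.int64(5)]]
168 [[np.int64(504), np.int64(-178), np.int64(29)], [np.int64(514), np.int64(-185), np.int64(9)], [np.int64(526), np.int64(-187), np.int64(17)]]
176 [[np.int64(503), np.int64(-182), np.int64(34)], [np.int64(514), np.int64(-184), np.int64(38)], [np.int64(524), np.int64(-188), np.int64(34)]]
184 [[np.int64(502), np.int64(-186), np.int64(34)], [np.int64(513), np.int64(-188), np.int64(38)], [np.int64(523), np.int64(-193), np.int64(34)]]
192 [[np.int64(500), np.int64(-190), np.int64(34)], [np.int64(511), np.int64(-193), np
[... 1423 characters left out ...]
64(145)], [np.int64(497), np.int64(-239), np.int64(38)], [np.int64(517), np.int64(-186), np.int64(145)]]
280 [[np.int64(508), np.int64(-185), np.int64(146)], [np.int64(511), np.int64(-190), np.int64(139)], [np.int64(516), np.int64(-187), np.int64(146)]]
288 [[np.int64(508), np.int64(-186), np.int64(147)], [np.int64(511), np.int64(-191), np.int64(140)], [np.int64(516), np.int64(-187), np.int64(148)]]
296 [[np.int64(507), np.int64(-188), np.int64(146)], [np.int64(510), np.int64(-192), np.int64(141)], [np.int64(515), np.int64(-190), np.int64(146)]]
304 [[np.int64(506), np.int64(-190), np.int64(145)], [np.int64(510), np.int64(-194), np.int64(141)], [np.int64(515), np.int64(-192), np.int64(147)]]
```

View pics/m4.png

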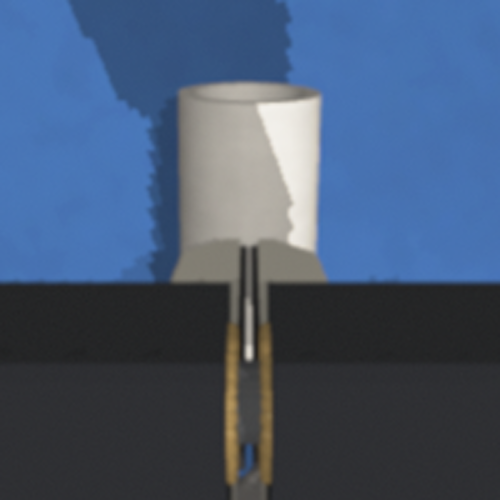

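The fingertips actually stand about 27–30 mm short of the reported TCP, because they are resting on the pipe's top at z≈39 while ee z reads 12. I'll back off, open, re-measure, and then descend deeper.

```bash
python3 -m pendant '0 0 -10 0 0.5; 0 0 -30 0 0.8; 0 0 -50 0 0.8; 0 0 -60 0 0.8; 0 0 -60 0 0.8; 0 0 -60 0 0.8'
python3 - <<'E'
from h import *
c=snap('wrist','w4'); s=robot.sense(); e=s['ee_pos'];print(s['time'],s['width'],s['force'],e,s['orientation'])
t=R.from_euler('xyz',s['orientation'])
P=pts(c,np.argwhere(np.ones((400,640)))[:,::-1]).reshape(400,640,3); T=t.inv().apply((P-e).reshape(-1,3)).reshape(400,640,3)
for side in (-1,1):
    f=T[(T[...,2]<-5)&(T[...,2]>-75)&(abs(T[...,0])<15)&(T[...,1]*side>15)&(T[...,1]*side<75)]
    print('finger',len(f),f[:,2].max(),np.percentile(f[:,2],98),f[f[:,2]>-40].mean(0) if (f[:,2]>-40).any() else '', (abs(f[f[:,2]>-45][:,1])).min() if (f[:,2]>-45).any() else '')
m=(abs(P[...,2]-38)<2.5)&(abs(T[...,0])<60)&(abs(T[...,1])<22); q=P[m]
print(m.sum(),q.mean(0)); v=np.argwhere(m); print(v.min(0),v.max(0)); q2=q[:,:2]-q[:,:2].mean(0)
u,S,V=np.linalg.svd(q2,full_matrices=False); a=q2@V[0]; print('ang',np.degrees(np.arctan2(V[0,1],V[0,0])),'len',a.min(),a.max()); ctr=q[:,:2].mean(0)+V[0]*(a.min()+a.max())/2; print(ctr, t.inv().apply(np.r_[ctr,22]-e))
E
```

```text
time: 4.92
ee_pos: [497.8, -218.4, 68.6]
orientation: [-3.141, -0.0, 1.268]
force: [-0.2, 0.4, 1.0]
width: 56.2
grasp_force: 0.0
4.975 59.88082716050769 [-1.33193464  0.99619194 -0.31383415] [ 497.84618908 -218.32846558   68.52030594] [-3.14049044e+00 -1.97242681e-05  1.26778310e+00]
finger 1678 -24.95732770273077 -28.56933509718859 [  6.05135322 -30.29035719 -33.90279228] 26.46599383718397
finger 1675 -25.73759096332987 -28.48708089494972 [  6.06777196  32.88567475 -33.95557818] 29.01155242983225
2564 [ 502.82969084 -217.65007204   37.61640715]
[157 309] [260 339]
ang -107.87028085156557 len -38.42669416153447 41.949740286202214
[ 502.28914461 -219.32660814] [ 0.3721804   4.58965782 46.51528276]
```

```bash
python3 -m pendant '0 4.5 10 0 0.8; 0 4.5 30 0 0.8; 0 4.5 50 0 0.8; 0 4.5 65 0 0.8; 0 4.5 75 0 0.8; 0 4.5 75 0 0.8'; python3 -m pendant '0 0 5 0 0.8; 0 0 10 0 0.8; 0 0 10 0 0.8; 0 0 10 0 0.6; 0 0 10 0 0.5'
```

```text
time: 5.72
ee_pos: [502.2, -219.6, -6.6]
orientation: [-3.14, 0.0, 1.268]
force: [-0.1, -0.5, 0.4]
width: 74.5
grasp_force: 0.0
time: 6.35
ee_pos: [502.6, -219.9, -15.6]
orientation: [3.141, 0.0, 1.268]
force: [-0.5, 0.6, -0.5]
width: 58.7
grasp_force: 0.0
```

```bash
python3 -m pendant '0 0 0 0 0; 0 0 0 0 0; 0 0 0 0 0; 0 0 0 0 0; 0 0 0 0 0'
```

```text
time: 6.98
ee_pos: [502.5, -219.8, -15.8]
orientation: [-3.141, 0.0, 1.268]
force: [-0.4, -0.8, 0.2]
width: 32.9
grasp_force: 30.0
```

```bash
python3 -m pendant '0 0 -5 0 0; 0 0 -20 0 0; 0 0 -45 0 0; 0 0 -75 0 0; 0 0 -105 0 0; 0 0 -130 0 0; 0 0 -145 0 0; 0 0 -150 0 0; 0 0 -150 0 0'
python3 - <<'E'
from h import *
c=snap('wrist','w5'); s=robot.sense(); e=s['ee_pos'];print(s['time'],s['width'],s['grasp_force'],s['force'],e,s['orientation'])
t=R.from_euler('xyz',s['orientation'])
P=pts(c,np.argwhere(np.ones((400,640)))[:,::-1]).reshape(400,640,3); T=t.inv().apply((P-e).reshape(-1,3)).reshape(400,640,3)
for v in range(150,275,6): print(v,np.round(np.median(T[v,316:324],axis=0),1))
m=(T[...,2]>-60)&(T[...,2]<-35)&(abs(T[...,1])<17)&(T[...,0]>12)&(T[...,0]<60); q=T[m]
for x in range(14,46,4):
    k=q[abs(q[:,0]-x)<2]; print(x,len(k),k[:,1].min() if len(k) else '',k[:,1].max() if len(k) else '',np.percentile(k[:,2],[5,50]) if len(k) else '')
m2=(T[...,2]<-30)&(T[...,2]>-60)&(abs(T[...,1])<17)&(T[...,0]<-12); print(m2.sum())
cv2.imwrite('pics/m5.png',c['img'][:,:,::-1])
E
```

```text
time: 8.1
ee_pos: [502.3, -219.9, 134.1]
orientation: [-3.141, 0.0, 1.268]
force: [-1.1, -0.2, -1.2]
width: 32.9
grasp_force: 30.0
8.15 32.67292285364509 29.989815652370453 [-0.07405076  0.54845058 -0.29880638] [ 502.17940897 -219.69659318  133.66151261] [-3.14072165e+00 -2.25524053e-05  1.26780428e+00]
150 [ 35.9   1.9 128.6]
156 [ 29.8   1.9 128.2]
162 [ 23.6   1.9 128.7]
168 [ 17.4   1.9 128.5]
174 [ 38.1   1.4 -24.3]
180 [ 40.3   1.4 -52.4]
186 [ 38.    1.3 -54.6]
192 [ 35.2   1.3 -54.7]
198 [ 32.4   1.3 -54.6]
204 [ 29.5   1.4 -54.5]
210 [ 26.5   1.4 -54.2]
216 [ 23.9   1.4 -55. ]
222 [ 20.8   1.4 -54.7]
228 [ 17.9   1.4 -54.7]
234 [ 14.9   1.4 -54.8]
240 [ 11.8   1.4 -54.5]
246 [  8.7   1.4 -54.4]
252 [  5.7   1.4 -54.7]
258 [  2.6   1.4 -54.6]
264 [ -0.5   1.  -54.8]
270 [ -3.8   1.4 -54.6]
14 488 -14.705295391195845 16.77768126848607 [-55.13562514 -52.77295558]
18 485 -14.555480552406342 16.65137375409068 [-55.05868687 -52.9213308 ]
22 508 -15.337505273265615 16.984333873942656 [-55.27663205 -52.9047229 ]
26 525 -15.248915673345204 16.957315045030146 [-55.33992901 -53.04680386]
30 535 -14.994240825903633 16.947622577404783 [-55.09704352 -52.90799653]
34 547 -14.814791501086017 16.781891121919244 [-55.2136604  -52.82410155]
38 550 -14.672127167351636 16.67267804678352 [-55.09492272 -52.94725003]
42 181 -15.021155010296047 16.864932287898153 [-54.78279959 -49.93054483]
1383
```

View pics/m5.png

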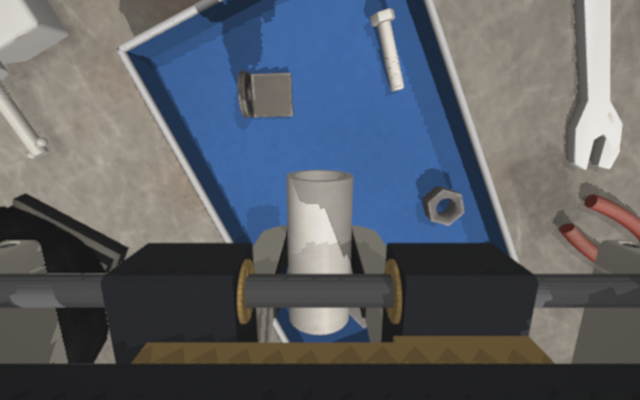

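The pipe is held level, with its near end at (320,175), and the other parts are still in the crate. Next I'll move near the stand to measure it.

```bash
python3 -m pendant '10 -5 0 0 0; 30 -15 0 0 0; 65 -32 0 0 0; 105 -52 0 0 0; 145 -72 0 0 0; 185 -92 0 0 0; 225 -112 0 0 0; 265 -132 0 0 0; 300 -150 0 0 0; 330 -165 0 0 0; 348 -174 0 0 0; 353 -176 0 0 0; 353 -176 0 0 0; 353 -176 0 0 0'
python3 - <<'E'
from h import *
c=snap('wrist','w6'); s=robot.sense(); print(s['time'],s['width'],s['grasp_force'],s['ee_pos'],s['orientation'],s['q'])
E
```

```text
time: 9.9
ee_pos: [439.9, 168.6, 134.0]
orientation: [-3.141, 0.001, 1.266]
force: [0.9, -0.1, -1.6]
width: 32.9
grasp_force: 30.0
9.95 32.91030468526703 29.98976558446884 [439.90980552 168.57489886 134.06095216] [-3.14138038e+00  5.99999108e-04  1.26626374e+00] [-0.26124452  0.40249893 -0.30017915  2.21182456  0.2220274   0.55515895
 -1.03283912]
```

View pics/w6.png

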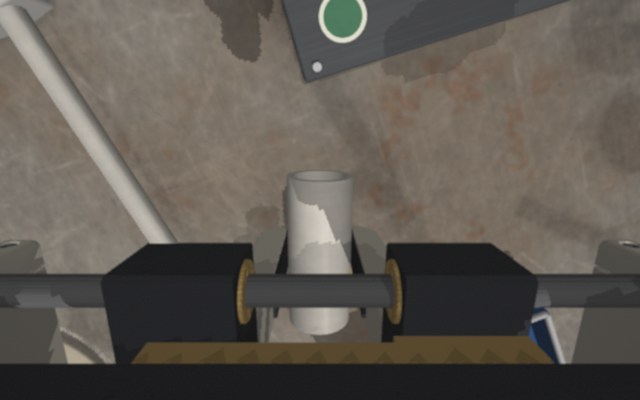

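The wrist view shows the green mark at (343,17), the plate corner at (306,80) and the plate's side edge running to about (575,0). From these I'll work out the mark, the lens axis direction and the head height.

Run:
```python
from h import *
c=load('w6'); hsv=cv2.cvtColor(c['img'],cv2.COLOR_RGB2HSV)
g=((hsv[...,0]>45)&(hsv[...,0]<95)&(hsv[...,1]>70)).astype(np.uint8); g[60:]=0
n,l,s,ce=cv2.connectedComponentsWithStats(g); i=1+s[1:,4].argmax(); M=plane(c,ce[i],8)[0]; print('mark wrist',s[i],M)
# plate side edge: per column, strongest dark->light step along line near y=80-0.29(u-306)
gr=cv2.cvtColor(c['img'],cv2.COLOR_RGB2GRAY).astype(float); E=[]
for u in range(330,540,5):
    v0=80-(u-306)*0.3; lo=int(max(v0-8,2)); hi=int(v0+10)
    d=gr[lo+2:hi+2,u]-gr[lo-2:hi-2,u]; E.append((u,lo+d.argmax()))
P=plane(c,np.array(E),8)[:,:2].astype(np.float32)
vx,vy,x0,y0=cv2.fitLine(P,cv2.DIST_HUBER,0,.5,.01).ravel(); n=np.array([-vy,vx]); print('edge ang',np.degrees(np.arctan2(vy,vx)),'mark-edge dist',n@(M[:2]-[x0,y0]),'resid',np.abs((P-[x0,y0])@n).max())
# head from initial scene & top
for nm,(r0,r1,c0,c1) in (('top0',(165,210,205,240)),('scene0',(115,165,225,275))):
    k=load(nm); ii=np.argwhere(np.ones((400,640)))[:,::-1]; P=pts(k,ii).reshape(400,640,3)[r0:r1,c0:c1].reshape(-1,3); im=k['img'][r0:r1,c0:c1].reshape(-1,3); 
    kk=(P[:,2]>100)&(P[:,2]<190)&(P[:,0]<700)&(P[:,0]>550); P=P[kk]; im=im[kk]
    f=P[(P[:,0]>630)&(P[:,0]<680)]; h=np.histogram(P[:,2],bins=range(100,195,5)); print(nm,len(P),h[0],'y',np.percentile(f[:,1],[2,50,98]),'x',np.percentile(P[:,0],[1,5,10]))
# lens ring in scene
k=load('scene0'); im=k['img'][130:165,222:255]; cv2.imwrite('pics/m7.png',cv2.resize(k['img'][105:225,190:290],None,fx=5,fy=5,interpolation=2)[:,:,::-1])
t=load('top0'); hs=cv2.cvtColor(t['img'],cv2.COLOR_RGB2HSV)
```

```text
mark wrist [ 325    0   36   37 1112] [508.5476107  312.41139229   8.        ]
edge ang -0.8252856 mark-edge dist 45.70236069876035 resid 1.1314111
top0 631 [  0   0   0   2  11  10   4  18  24  31  61  90 192 159  22   2   3   2] y [283.82094134 304.32970587 332.56217887] x [606.68177231 610.30578679 616.42135559]
scene0 810 [  2   3   4  14  34  48  54  48  59  61  72  97 189  79  12  12  10  12] y [284.06181786 287.50392481 330.99066786] x [604.95423472 606.3189267  607.8960119 ]
```

View pics/m7.png

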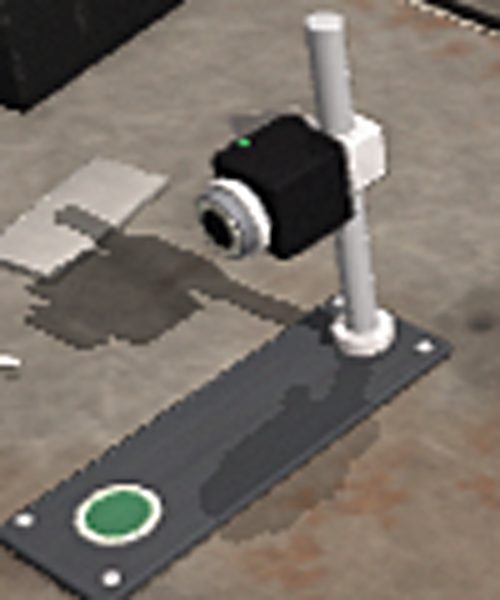

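The crop shows the lens face at crop (217,222), which is scene pixel (233.4,149.4).

Run:
```python
from h import *
k=load('scene0')
for uv in [(233.4,149.4),(233.4,149.0),(234,149.4)]:
    d=ray(k,[uv])[0]; print('lens @x=608.5',k['xyz']+d*(608.5-k['xyz'][0])/d[0])
g=load('scene0'); hs=cv2.cvtColor(g['img'],cv2.COLOR_RGB2HSV); m=((hs[...,0]>45)&(hs[...,0]<90)&(hs[...,1]>100)).astype(np.uint8); m[:190]=0;m[225:]=0;m[:,:200]=0;m[:,230:]=0
print('mark scene',plane(g,np.argwhere(m)[:,::-1].mean(0),8))
for nm,b in (('top0',(176,198,216,232)),):
    t=load(nm); ii=np.argwhere(np.ones((400,640)))[:,::-1]; P=pts(t,ii).reshape(400,640,3)
    q=P[b[0]:b[1],b[2]:b[3]].reshape(-1,3); q=q[(q[:,2]>150)&(q[:,2]<180)&(q[:,0]>630)&(q[:,0]<678)]; print(len(q),np.median(q,0)); 
    pl=P[215:232,220:240,2]; print('plate z',np.median(pl),'table',np.median(P[215:250,185:205,2]))
P=pts(k,ii).reshape(400,640,3); q=P[128:140,238:256].reshape(-1,3); print('scene head top',np.median(q[(q[:,2]>158)],0),'mark z',np.median(P[206:211,211:217,2]))
s=robot.sense(); print(s['ee_pos'])
```

```text
lens @x=608.5 [608.5        313.06009075 140.33146908]
lens @x=608.5 [608.5        312.74829805 141.75156873]
lens @x=608.5 [608.5        310.59348841 141.41984778]
mark scene [[505.26838093 312.43396152   8.        ]]
270 [653.29689683 302.99387083 164.96850318]
plate z 7.401349160346285 table -0.3567742175781632
scene head top [657.09060822 308.13499151 164.50945883] mark z 7.084828972083244
[439.90980552 168.57489886 134.06095216]
```

```bash
python3 -m pendant '2 0 0 -4 0; 8 1 0 -12 0; 20 3 0 -21 0; 35 5 0 -31 0; 50 7 0 -41 0; 65 9 0 -51 0; 80 12 0 -61 0; 95 14 0 -71 0; 110 16 0 -81 0; 125 18 0 -90 0; 140 20 0 -98 0; 150 22 0 -104 0; 156 22.7 2 -106.6 0; 157 22.7 5 -106.6 0; 157 22.7 8 -106.6 0; 157 22.7 10 -106.6 0; 157 22.7 10 -106.6 0'
cat > chk.py <<'E'
from h import *
import sys
n=sys.argv[1]
c=snap('wrist','w'+n); d=snap('scene','s'+n); t0=snap('top','t'+n); s=robot.sense(); e=s['ee_pos']; print(s['time'],s['width'],s['grasp_force'],e,s['orientation'],s['q'][6])
t=R.from_euler('xyz',s['orientation']); ii=np.argwhere(np.ones((400,640)))[:,::-1]
P=pts(c,ii).reshape(400,640,3); T=t.inv().apply((P-e).reshape(-1,3)).reshape(400,640,3)
m=(abs(T[...,2]+54.6)<1.8)&(abs(T[...,1]-1)<6)&(abs(T[...,0])<50); q=P[m]; print('pipe top',q.mean(0))
A=np.c_[q[:,:2]-q[:,:2].mean(0),np.ones(len(q))]; print('slope',np.linalg.lstsq(A,q[:,2],rcond=None)[0])
tt=T[m]; print('x range',np.percentile(tt[:,0],[0.5,99.5]))
E
python3 chk.py 8; python3 -c "
from h import *
a=load('s8')['img'][100:240,170:330]
cv2.imwrite('pics/m8.png',cv2.resize(a,None,fx=4.5,fy=4.2,interpolation=2)[:,:,::-1])"
```

```text
time: 12.08
ee_pos: [508.2, 312.5, 124.1]
orientation: [-3.141, -0.0, 3.128]
force: [-0.5, -0.1, -0.9]
width: 33.0
grasp_force: 30.0
12.225 33.01056148110655 29.990369081497192 [508.42242312 312.69995793 124.33208278] [3.14158115e+00 1.63162511e-04 3.12809322e+00] 0.30447688401829476
pipe top [501.75424579 313.43921591 178.13202812]
slope [-5.08066012e-04 -3.27757393e-02  1.78132028e+02]
x range [-40.44710696  38.97493221]
```

View pics/m8.png

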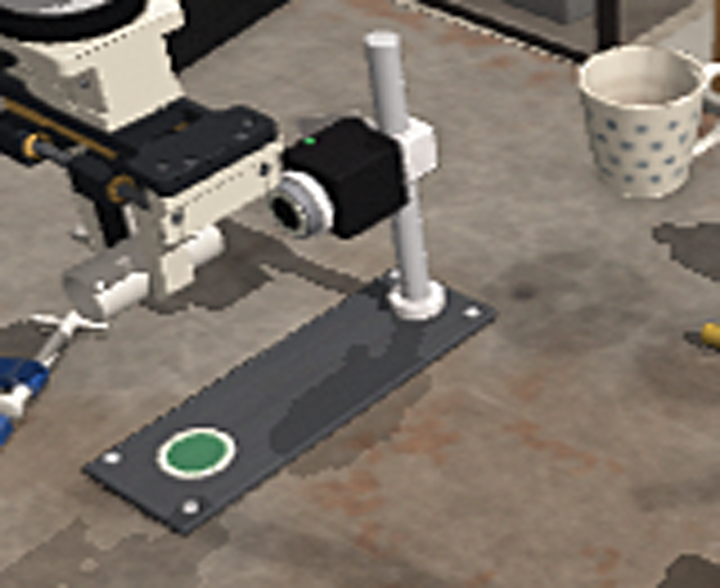

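The scene view shows the stub between the fingers, above the mark and aligned with the lens at about (300,205) in the crop, still too high. I'll lower it 21 mm and compare it with the lens in the same cameras.

```bash
python3 -m pendant '0 0 3 0 0; 0.5 -0.5 9 0 0; 0.5 -1 15 0 0; 0.5 -1 19 0 0; 0.5 -1 21 0 0; 0.5 -1 21 0 0; 0.5 -1 21 0 0'
python3 chk.py 9
python3 - <<'E'
from h import *
k=load('s9'); a=k['img'][120:200,170:290]; cv2.imwrite('pics/m9.png',cv2.resize(a,None,fx=6.5,fy=6.5,interpolation=2)[:,:,::-1])
P=pts(k,np.argwhere(np.ones((400,640)))[:,::-1]).reshape(400,640,3)
m=(P[...,0]>455)&(P[...,0]<490)&(abs(P[...,1]-312)<22)&(P[...,2]>115)&(P[...,2]<165); q=P[m]; v=np.argwhere(m); print('scene pipe',len(q),v.min(0),v.max(0),np.percentile(q,[2,50,98],axis=0))
E
```

```text
time: 13.1
ee_pos: [507.9, 311.8, 103.3]
orientation: [3.141, 0.0, 3.128]
force: [-0.5, -0.1, -1.2]
width: 32.6
grasp_force: 30.0
13.25 32.77460105623027 29.99019742012024 [507.96834313 311.74013553 103.36417657] [3.14146863e+00 2.04482465e-04 3.12818368e+00] 0.2781868290240177
pipe top [501.3782137  312.62956956 157.32106833]
slope [ 5.32101248e-05 -2.53321879e-02  1.57321068e+02]
x range [-40.45469046  38.92859238]
scene pipe 190 [167 186] [183 202] [[466.63787759 294.95848451 125.45390379]
 [474.75609322 304.88010667 146.26814521]
 [489.01667161 326.76418492 156.78934081]]
```

View pics/m9.png

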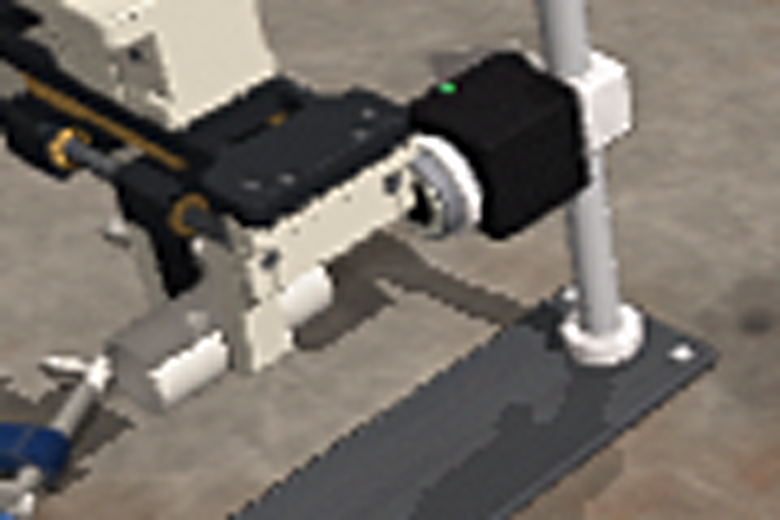

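The scene view shows the stub level in front of the lens. Depth gives its z span as 125–157 (axis about 141) and its y as 295–327 (about 311), which agrees with the lens. Now a short hold to settle, then hand in.

```bash
python3 -m pendant '0 0 0 0 0; 0 0 0 0 0; 0 0 0 0 0; 0 0 0 0 0' && python3 -c "
from plant import robot
print(robot.close_job())"
```

```text
time: 13.75
ee_pos: [507.9, 311.7, 103.2]
orientation: [-3.142, -0.0, 3.128]
force: [0.2, 0.4, -1.0]
width: 33.0
grasp_force: 30.0
the job is handed in; nothing more can be done
None
```

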